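Clamp the viewing box and hold its sprung lid at the index

ROBOT

A 6-joint arm with a two-finger parallel gripper is mounted at the origin on a cart in front of the work surface, level with it; the furniture and walls round the work are solid. World frame = base frame: x ahead of the robot, y to its left, z up, the work surface at z = 0. Lengths are in mm, angles in rad, forces in N, time in s.
With the tool pointing down it reaches from about 350 to 875 mm from the base axis. Payload 4.2 kg.
Tool frame: the origin (TCP) lies midway between the tips of the shut fingers; the grasp point (between the pads) lies 19 mm behind it; z points along the fingers, y is the line along which they close (so a half turn about z gives the same grasp; the last joint's range is limited). The gripper opens to 85 mm and grips with 20 to 120 N. Pads are 22 mm wide; open, the fingers measure 114 mm over their backs; the gripper's body (76 mm by 85 mm) begins 54 mm behind the grasp point. The pads swing forward as they close: fully open they stand 13 mm farther back than shut.
Start: joints at [1.415, 0.385, 0.008, 0, -1.194, -0.259], TCP at [251.846, 571.99, 231.312] pointing down, gripper open.
Joint ranges: [-3.14, 3.14], [-1.21, 2.06], [-1.07, 1.41], [-3.16, 2.05], [-2.99, -0.16], [-3.1, 3.1]. Speed limits (rad/s): [2.79, 2.79, 3.14, 3.14, 3.14, 3.14].

INTERFACE

Orientations are given as a unit quaternion [x, y, z, w].
In Python, from bench import * gives the robot as it stands.
- The arm moves only by the tool drive_tool, never from a script. Its argument "plan" is a list that holds one entry, the list of rows, each a list of 5 numbers: the closure, from -1 (fully open) to 1 (shut), then the shift along the world's x, y, z in mm, then the turn about the world's z in degrees. A call has 1 to 20 rows; each row shifts and turns the commanded pose from where the row before left it; what a row does not reach is not made up. A row lasts 1/12 s, in which the tool goes at most 41.7 mm and 7.16 degrees, less where a joint would pass 70% of its speed; a pose out of reach is approached as far as the arm can. A call is refused whole if a number of a shift passes 41.7 or a number of a turn 7.16, either way. A call with a gripper value outside its range is refused whole. The fingers move at their own pace and stop on an object; the grip force is fixed at half the most. Time passes only in rows, so rows that do not move let the fingers close. It gives the time, the measured TCP pose, the force, the opening and the grip force at its end, in the units of the state.
- read_state(): the state, without advancing time (a new reading comes with each control period).
- get_image(name): name is "scene" or "top" or "wrist"; returns (picture, depth): 400x640x3 uint8, red, green, blue; 400x640 float32, mm along the optical axis (not along the pixel's ray), 0 where there is no reading.
- camera_model(name): a dict with "fx", "fy", "cx", "cy" (pixels), "distortion" ([k1, k2, p1, p2, k3] as OpenCV has them; the pictures are not rectified), "R" (3x3) and "t" (3): a world point X has camera coordinates R X + t; the wrist camera has in their place "mount" (4x4, takes a point from camera to tool coordinates, whose origin is the TCP and whose axes are the flange's). Camera axes: x right, y down, z forward; pixel columns grow to the right and rows downward; lengths in mm; the calibration is good to about 2 mm. A picture is of the moment at which its call begins: read the wrist's pose just before it. camera_model takes no time and is no camera call.
- job_done(): hands the job in; it is judged then, once.
The state is a dict: "clock": time; "joints": joint angles; "joint_vel": joint speeds; "joint_efforts": joint torques, N m; "position": TCP position; "ee_rot": TCP orientation; "contact_force": force on the tool from outside, world axes, zero at the start; "wrist_torque": the same for the moment, N m; "gripper_width": finger opening in mm; "grasp_force": force on a finger pad.
Only numpy, scipy, OpenCV 4.12 (cv2) and the standard library are available. Lean on these libraries where they do the work, as an engineer would, in place of code of your own. Each camera call takes 0.05 s, during which the arm holds its last target. There are 200 camera calls.

TASK

Swing the steel hold-down bar at the left of the sample viewing box down until it rests in its forked catch, so that the box stays on its plate. Then lift the box's sprung lid until it is level with the preset index arm at its right side (within about 4 degrees) and keep holding it there: the program finishes while the gripper still holds the lid still at that angle. Leave the index arm where it is set, and do not disturb the things standing around.

Things in the scene. Friction and masses are not known exactly. Their poses are not given: they have to be found in the camera images.
- viewing_box: White box, 180 x 180 mm, rim 88 mm high, grey hinged lid, fixed on a plate 225 x 290 x 8 mm that reaches 125 mm to its right and 165 mm to its left. Origin on the desk under the middle of the white box; x points from its front (robot side) to its hinged back, y to its left, z up; yaw varies. Local coordinates (m) in the other entries are in this frame.
- lid_handle (a point): Middle of the lid's round steel handle bar: 12 mm thick, along box y, 100 mm free between two posts, axis 36 mm above the lid's top, 13 mm behind its front edge. Lid shut: at (-0.077, 0, 0.132), i.e. (-0.165, 0, 0.040) from the hinge line, turning with the lid (point axes: the lid's). Pinched from front and back, gripper pointing down, it turns between the fingers. Lid 170 x 184 x 8 mm.
- lid_hinge (a point): Middle of the lid's hinge line, at (0.088, 0, 0.092) of the box, along the box's y; fixed to the box.
- lid (a joint): Lid angle: 0 shut, grows as the front edge rises (to 1.3). A torsion spring (0.5 N m at 0, plus 1.0 N m per rad) and the lid's weight (0.3 kg) pull it shut: 4.5 to 9 N at the handle; let go, it shuts.
- index (a joint): Preset angle of the index arm, between 0.45 and 0.85, on the same scale as the lid angle: the lid is level with the index arm when both values are equal. Held by stiff friction; not to be moved.
- index_tip (a point): Index arm's tip: dark flat steel bar 7 mm high, 175 mm long, with a 22 x 16 mm tab at its front end, turning about the lid's hinge line outside the graduated quadrant, 113 mm right of the box's middle. The point is 165 mm from the hinge line, in the plane of the hinge line and the arm; point x runs along the arm towards the hinge.
- hold_down (a joint): Angle of the hold-down bar: 0 level and resting in the catch, grows as its front tip swings up and back; starts between 0.7 and 1.25 and stays where it is left (friction about 0.09 N m).
- hold_down_tip (a point): Middle of the top of a round disc, 24 mm wide, 8 mm thick, near the front end of the dark hold-down bar (10 mm wide, 8 mm high): 125 mm along the bar from its pivot, 4 mm above the bar's middle line. Closed: at (-0.065, 0.130, 0.074). It is pushed from above or behind. The forked catch, 95 mm from the pivot, ends 2 mm below the closed bar's top.
- hold_down_pivot (a point): Pivot of the hold-down bar, at (0.060, 0.130, 0.070) of the box, turning about the box's y; the cheeks beside it reach 82 mm above the desk.
- bottle: Bystander: small brown bottle with a black cap, 32 mm diameter, 70 mm high, origin under its middle. It stands before the tall microscope (fixed furniture, about 0.5 m high, middle at about x 0.57, y -0.35, within 0.2 m of there), of which the arm must keep clear on its way to the box.
- rock: Bystander: speckled rock 54 x 59 x 32 mm, origin under its middle.
- film_can: Bystander: small grey can with a black cap, 36 mm diameter, 62 mm high, origin under its middle.

How it is judged (in metres and radians):
On the way, in this order (a step that is already met when the one before it is completed fails the run):
1. the hold-down bar rests in its catch, the lid still shut (value of joint hold_down below 0.06 rad and value of joint lid below 0.1 rad), for 0.2 s.
2. the lid is held level with the index arm (angle between the x axis of lid_handle and the x axis of index_tip, either way round below 0.07 rad and contact force between the fingers and lid above 1.5 N), for 0.5 s.
At the end, for the whole second after the job is handed in: The fingers hold the lid (more than 1.5 N), still, within 0.07 rad (4 degrees) of the index arm's angle; the hold-down bar is in its catch (within 0.06 rad); the index arm is where it was set (12 mm at its tip) (all of step 2 and value of joint lid above 0.35 rad and velocity of joint lid between -0.1 and 0.1 rad/s and value of joint hold_down below 0.06 rad and distance of index_tip from where it was at the start of the episode below 0.012 m); the arm keeps its last pose, push and grip.
It fails at once if the index arm is moved by more than 12 mm at its tip (distance of index_tip from where it was at the start of the episode above 0.012 m).
It fails at once if the brown bottle is shifted by more than 30 mm (distance of bottle from where it was at the start of the episode above 0.03 m).
It fails at once if the rock is shifted by more than 30 mm (distance of rock from where it was at the start of the episode above 0.03 m).
It fails at once if the small can is shifted by more than 30 mm (distance of film_can from where it was at the start of the episode above 0.03 m).
It also fails if it takes over 58 s, if anything falls off the work surface, if the arm or the gripper's body presses on something with over 40 N, if the wrist force passes 120 N, or if a joint passes its speed limit or range.

## Working session

There is one attempt and no reset: what is moved stays moved. The work goes in short steps, Python scripts to look and compute and a tool call to move; the robot and the scene stay as the last step left them, time stands still between calls to the robot, and variables do not carry over. Pictures are saved under pics/ and viewed, at most 10 in all, crops included, and the job is handed in when it is done.

Besides the shell and the picture viewer there is one more tool, called after ">>>" by a JSON object that holds its "method" and its "body". drive_tool: Moves the arm, as the interface text tells. Its arguments: {"type":"object","properties":{"plan":{"type":"array"}},"required":["plan"]}

```bash
mkdir -p pics; cat > h.py <<'E'
from bench import *
import numpy as np, cv2, pickle
def K(c): return np.array([[c['fx'],0,c['cx']],[0,c['fy'],c['cy']],[0,0,1.]])
def cloud(name,d):
    c=camera_model(name); v,u=np.mgrid[0:400,0:640]
    p=cv2.undistortPoints(np.stack([u,v],-1).reshape(-1,1,2).astype(float),K(c),np.array(c['distortion'])).reshape(400,640,2)
    P=np.dstack([p*d[...,None],d])
    return (P-np.array(c['t']))@np.array(c['R'])
E
python3 - <<'E'
from h import *
s=read_state(); print(s)
for n in ['scene','top']:
    im,d=get_image(n); np.savez(f'{n}0.npz',im=im,d=d)
    cv2.imwrite(f'pics/{n}0.png',im[...,::-1])
    c=camera_model(n); print(n,c['fx'],-np.array(c['R']).T@np.array(c['t']),(d>0).mean())
E
```

```text
{'clock': 0.0, 'joints': array([ 1.41463013e+00,  3.85542495e-01,  6.63010294e-03, -4.72400807e-04,
       -1.19400409e+00, -2.58579885e-01]), 'joint_vel': array([ 0.00063813, -0.00056387, -0.00062549,  0.00106925, -0.00159971,
        0.00113197]), 'joint_efforts': array([-3.31401461e-04, -3.92283869e+01,  1.88395947e+01,  4.18615535e+00,
       -4.69821956e-03, -3.43527660e-06]), 'position': array([251.61458039, 571.47919636, 230.23569417]), 'ee_rot': array([ 9.78556636e-01, -2.05975089e-01, -1.64991231e-04,  1.06992718e-03]), 'contact_force': array([-0.88672526, -0.92661746, -0.21814661]), 'wrist_torque': array([0.00432089, 0.05783415, 0.06547744]), 'grasp_force': 0.0, 'gripper_width': 85.25708624701977}
scene 403.19397433712805 [ -51.81853406 -557.65830949  648.74615768] 0.99575390625
top 469.7099680562445 [ 412.93445005  -12.10358421 1426.61284044] 0.9960234375
```

View pics/scene0.png

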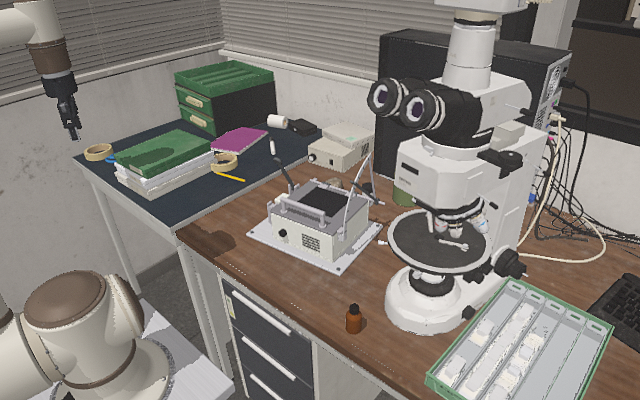

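View pics/top0.png

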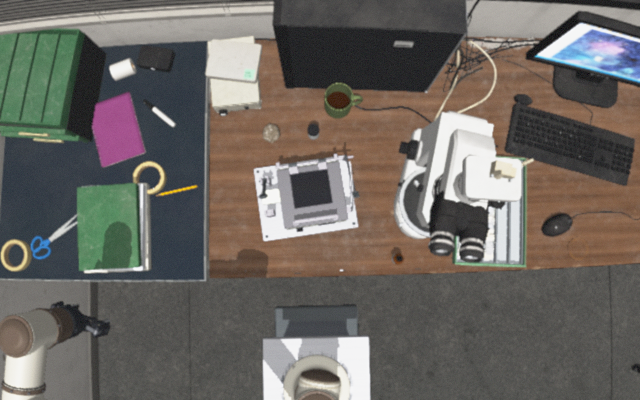

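The top view shows the box at about (312,195), with the hold-down bar to its left near (265,187) and the quadrant and index arm to its right near (352,185). The rock is at (271,131), the can at (313,129) and the bottle at (397,255). The arm starts at far left.

```bash
python3 - <<'E'
from h import *
a=np.load('top0.npz');b=np.load('scene0.npz')
A=cv2.resize(a['im'][140:250,240:370],None,fx=5,fy=5,interpolation=cv2.INTER_CUBIC)
B=cv2.resize(b['im'][130:285,230:390],None,fx=5,fy=5*.77,interpolation=cv2.INTER_CUBIC)
cv2.imwrite('pics/ta.png',A[...,::-1]);cv2.imwrite('pics/sb.png',B[...,::-1])
P=cloud('top',a['d']); im=a['im'].astype(int)
# plate: white, z 3..15
m=(P[...,2]>2)&(P[...,2]<16)&(im.min(-1)>150); m[:140]=0;m[250:]=0;m[:,:240]=0;m[:,370:]=0
print('plate n',m.sum(),'z',np.median(P[m][:,2]))
# cast all rays on z=8
c=camera_model('top'); C=-np.array(c['R']).T@np.array(c['t'])
Q=C+(P-C)*((8-C[2])/(P[...,2]-C[2]))[...,None]
r=cv2.minAreaRect(Q[m][:,:2].astype(np.float32)); print('plate rect',r)
# lid top z~100
for lo,hi in((92,108),(120,150),(150,400)):
    k=(P[...,2]>lo)&(P[...,2]<hi); k[:140]=0;k[250:]=0;k[:,:240]=0;k[:,370:]=0
    print(lo,hi,k.sum(),np.median(P[k],0),cv2.minAreaRect(P[k][:,:2].astype(np.float32)))
E
```

```text
plate n 2131 z 8.12202927986552
plate rect ((573.1421508789062, 14.177139282226562), (226.0665283203125, 299.5712890625), 7.25037145614624)
92 108 3624 [579.4301117   -1.70149729  96.74626447] ((581.7630615234375, 1.5420074462890625), (191.90750122070312, 267.182373046875), 6.893913269042969)
120 150 237 [500.97745338 -12.83661623 136.16447938] ((560.1790771484375, -3.8383331298828125), (151.13658142089844, 248.68292236328125), 17.69685173034668)
150 400 190 [ 565.309349   -105.84136888  198.4605727 ] ((559.6277465820312, 2.3588104248046875), (124.4433364868164, 259.16998291015625), 19.592302322387695)<stdin>:12: RuntimeWarning: divide by zero encountered in divide
<stdin>:12: RuntimeWarning: invalid value encountered in multiply
```

View pics/ta.png

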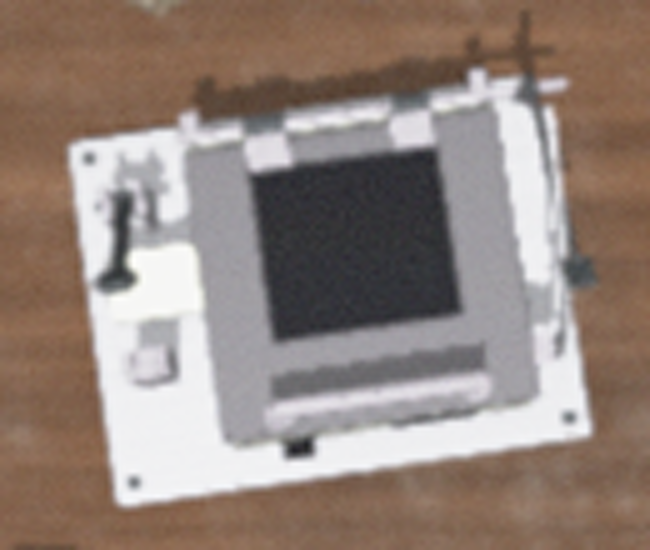

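View pics/sb.png

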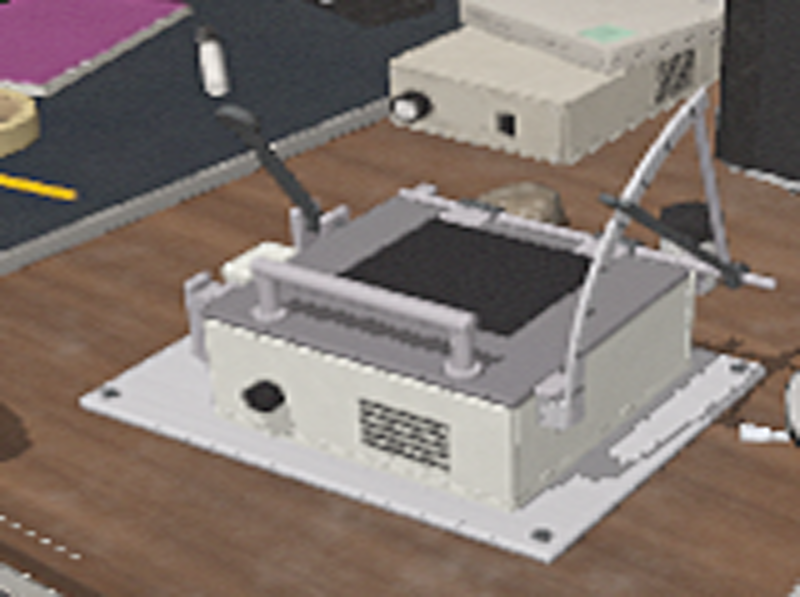

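The top crop shows the hold-down disc at crop (115,280), its pivot at (125,200), the catch at (150,362), the handle along (270,415)–(490,385), and the index tab at (580,270). In the scene crop the bar stands raised at (235,115)–(315,220), and the index arm runs from (605,200) to (740,275). Next I fit the box frame.

```bash
cat >> h.py <<'E'
def box(P,B):
    o,y=B; R=np.array([[np.cos(y),-np.sin(y),0],[np.sin(y),np.cos(y),0],[0,0,1]])
    return (P-np.r_[o,0])@R
def world(L,B):
    o,y=B; R=np.array([[np.cos(y),-np.sin(y),0],[np.sin(y),np.cos(y),0],[0,0,1]])
    return np.asarray(L)@R.T+np.r_[o,0]
E
python3 - <<'E'
from h import *
a=np.load('top0.npz'); b=np.load('scene0.npz')
P=cloud('top',a['d']);S=cloud('scene',b['d'])
def win(P): return (abs(P[...,0]-575)<190)&(abs(P[...,1]-5)<210)
k=win(P)&(P[...,2]>97)&(P[...,2]<104)
k=cv2.morphologyEx(k.astype(np.uint8),cv2.MORPH_OPEN,np.ones((5,5)))>0
r=cv2.minAreaRect(P[k][:,:2].astype(np.float32));print('lid',k.sum(),np.median(P[k][:,2]),r)
for n,X in(('top',P),('scene',S)):
    h=win(X)&(X[...,2]>125)&(X[...,2]<145)&(X[...,0]<540)&(abs(X[...,1]+12)<80)
    p=X[h]; l=cv2.fitLine(p[:,:2].astype(np.float32),cv2.DIST_HUBER,0,.01,.01).ravel()
    print(n,'handle',h.sum(),p.mean(0),p[:,2].max(),p.min(0),p.max(0),'yaw',np.degrees(np.arctan2(-l[0],l[1])) if l[1]>0 else np.degrees(np.arctan2(l[0],-l[1])))
im=a['im'].astype(int)
c=camera_model('top');C=-np.array(c['R']).T@np.array(c['t'])
m=(im.min(-1)>140); mm=np.zeros_like(m); mm[140:250,240:370]=1; m&=mm
Q=C+(P-C)*((8-C[2])/np.where(P[...,2]==C[2],1,P[...,2]-C[2]))[...,None]
m&=P[...,2]<16
m=cv2.morphologyEx(m.astype(np.uint8),cv2.MORPH_OPEN,np.ones((3,3)))>0
print('plate',cv2.minAreaRect(Q[m][:,:2].astype(np.float32)))
E
```

```text
lid 0 nan ((0.0, 0.0), (0.0, 0.0), 0.0)
top handle 193 [499.53863596 -10.74450073 136.16910117] 143.68059599641387 [487.94043518 -71.06995491 127.68534864] [510.84173772  50.55240925 143.680596  ] yaw 7.1973987
scene handle 252 [496.71168391 -11.71784903 135.00003851] 140.5741547421742 [486.22326203 -70.24832893 125.13798061] [513.68913462  52.72267648 140.57415474] yaw 7.685361
plate ((572.5692138671875, 18.223907470703125), (226.89498901367188, 292.3614807128906), 7.200896739959717)
  return _methods._mean(a, axis=axis, dtype=dtype,
  ret = ret.dtype.type(ret / rcount)
```

```bash
cat >> h.py <<'E'
B0=(np.array([575.,-1.6]),np.radians(7.25))
E
python3 - <<'E'
from h import *
for n in('top','scene'):
    a=np.load(n+'0.npz'); L=box(cloud(n,a['d']),B0); im=a['im'].astype(int); dark=im.max(-1)<110
    hd=dark&(abs(L[...,1]-130)<22)&(L[...,2]>84)&(abs(L[...,0])<130)
    p=L[hd]; print(n,'hold',len(p)); print(np.round(p[np.argsort(p[:,2])][::max(1,len(p)//10)]))
    ang=np.arctan2(p[:,2]-70,60-p[:,0]); print('ang med',np.median(ang[p[:,2]>110]), 'maxz',p[:,2].max(),'minx',p[:,0].min())
    ix=dark&(abs(L[...,1]+118)<25)&(L[...,2]>100)&(abs(L[...,0])<130)
    p=L[ix]; d=np.hypot(88-p[:,0],p[:,2]-92); print('index',len(p)); q=np.c_[p,d,np.arctan2(p[:,2]-92,88-p[:,0])]
    print(np.round(q[np.argsort(d)][::max(1,len(p)//14)],2))
    print('med ang',np.median(q[(d>60)&(d<180),4]))
    for nm,z in(('bottle',(20,70,40)),):pass
E
```

```text
top hold 56
[[ 59. 130.  85.]
 [ 51. 130. 100.]
 [ 44. 132. 109.]
 [ 39. 126. 122.]
 [ 35. 131. 131.]
 [ 27. 128. 144.]
 [ 16. 127. 164.]
 [  9. 127. 175.]
 [  4. 137. 184.]
 [  5. 123. 187.]
 [ -3. 132. 192.]
 [ -0. 131. 193.]]
ang med 1.1211201727810152 maxz 193.12653044083254 minx -2.8170899083354897
index 50
[[  90.67 -113.99  100.4     8.81    1.88]
 [  81.19 -105.23  124.66   33.37    1.37]
 [  73.26 -105.28  150.05   59.89    1.32]
 [  65.33 -105.17  176.16   87.16    1.31]
 [ -13.01 -113.04  194.87  144.17    0.79]
 [ -21.98 -113.81  200.72  154.64    0.78]
 [ -24.8  -113.21  202.49  157.9     0.78]
 [ -27.18 -110.05  203.93  160.61    0.77]
 [ -29.46 -106.97  204.5   162.65    0.76]
 [ -28.77 -117.45  207.74  164.41    0.78]
 [ -30.19 -109.27  207.6   165.33    0.77]
 [ -32.16 -119.23  211.5   169.47    0.78]
 [ -33.23 -108.45  211.74  170.39    0.78]
 [ -36.59 -113.21  211.63  172.72    0.77]
 [ -41.65 -112.51  210.4   175.58    0.74]
 [ -40.17 -117.74  213.78  176.81    0.76]
 [ -38.89 -107.17  216.44  177.73    0.78]]
med ang 0.7759584279062134
scene hold 135
[[ 49. 132. 
[... 606 characters left out ...]
4e+02  1.4330e+02  7.4680e+01  7.6000e-01]
 [ 2.5890e+01 -1.1166e+02  1.5601e+02  8.9190e+01  8.0000e-01]
 [ 1.2880e+01 -1.1052e+02  1.6245e+02  1.0298e+02  7.5000e-01]
 [ 3.1100e+00 -1.1035e+02  1.7017e+02  1.1539e+02  7.4000e-01]
 [-3.1700e+00 -1.1089e+02  1.7887e+02  1.2593e+02  7.6000e-01]
 [-1.2840e+01 -1.1069e+02  1.9154e+02  1.4170e+02  7.8000e-01]
 [-5.7130e+01 -1.0471e+02  1.1828e+02  1.4749e+02  1.8000e-01]
 [-2.3110e+01 -1.0882e+02  1.9360e+02  1.5056e+02  7.4000e-01]
 [-2.6050e+01 -1.1527e+02  1.9966e+02  1.5684e+02  7.6000e-01]
 [-3.4510e+01 -1.1486e+02  2.0631e+02  1.6755e+02  7.5000e-01]
 [-4.0380e+01 -1.0318e+02  2.1556e+02  1.7818e+02  7.7000e-01]]
med ang 0.7537397209599325
```

```bash
python3 - <<'E'
from h import *
print('pre',world([45,130,250],B0)-read_state()['position'], world([45,130,170],B0))
w=[[45,130,170]]
for a,o,dz in((1.05,20,12),(.9,14,10),(.75,12,8),(.6,10,6),(.45,7,4),(.3,3,3),(.15,-2,2),(0,-6,1)):
    w.append([60-125*np.cos(a)+4*np.sin(a)+o,130,70+125*np.sin(a)+4*np.cos(a)-dz])
W=world(w,B0); print(np.round(W,1)); print(np.round(np.diff(W,axis=0),1))
print('handle',world([-77,0,132],B0),'lifted',world([-4.6,0,234],B0))
E
```

```text
pre [ 351.59281001 -438.49138825   19.66290003] [603.23435675 133.03959707 170.        ]
[[603.2 133.  170. ]
 [579.7 130.  168.4]
 [558.  127.3 160.4]
 [542.  125.2 150.1]
 [527.9 123.5 137.9]
 [515.1 121.8 124. ]
 [503.8 120.4 107.8]
 [494.1 119.2  90.6]
 [488.2 118.4  73. ]]
[[-23.5  -3.   -1.6]
 [-21.7  -2.8  -8. ]
 [-16.   -2.  -10.3]
 [-14.1  -1.8 -12.2]
 [-12.8  -1.6 -13.9]
 [-11.3  -1.4 -16.2]
 [ -9.7  -1.2 -17.1]
 [ -6.   -0.8 -17.6]]
handle [498.61561887 -11.31732062 132.        ] lifted [570.43677723  -2.18051526 234.        ]
```

>>> {"method": "drive_tool", "body": {"plan": [[[1, 19.5, -24.4, 2.5, -3.28], [1, 19.5, -24.4, 2.5, -3.28], [1, 19.5, -24.4, 2.5, -3.28], [1, 19.5, -24.4, 2.5, -3.28], [1, 19.5, -24.4, 2.5, -3.28], [1, 19.5, -24.4, 2.5, -3.28], [1, 19.5, -24.4, 2.5, -3.28], [1, 19.5, -24.4, 2.5, -3.28], [1, 19.5, -24.4, 2.5, -3.28], [1, 19.5, -24.4, 2.5, -3.28], [1, 19.5, -24.4, 2.5, -3.28], [1, 19.5, -24.4, 2.5, -3.28], [1, 19.5, -24.4, 2.5, -3.28], [1, 19.5, -24.4, 2.5, -3.28], [1, 19.5, -24.4, 2.5, -3.28], [1, 19.5, -24.4, 2.5, -3.28], [1, 19.5, -24.4, 2.5, -3.28], [1, 19.5, -24.4, 2.5, -3.28], [1, 0, 0, 0, 0], [1, 0, 0, 0, 0]]]}}

```text
clock: 1.77
position: [603.2, 131.5, 275.3]
ee_rot: [0.749, -0.662, -0.0, 0.001]
contact_force: [-1.3, -0.7, -1.0]
gripper_width: 0.2
grasp_force: 0.0
```

>>> {"method": "drive_tool", "body": {"plan": [[[1, 0, 1, -25, 0], [1, 0, 0, -25, 0], [1, 0, 0, -25, 0], [1, 0, 0, -20, 0], [1, 0, 0, -10, 0], [1, 0, 0, 0, 0], [1, 0, 0, 0, 0]]]}}

```text
clock: 2.35
position: [602.8, 134.5, 171.6]
ee_rot: [0.751, -0.661, 0.0, 0.0]
contact_force: [-0.2, 1.1, 0.1]
gripper_width: 0.2
grasp_force: 0.0
```

```bash
python3 - <<'E'
from h import *
im,d=get_image('scene'); A=cv2.resize(im[90:285,200:400],None,fx=4,fy=3,interpolation=cv2.INTER_CUBIC)
im2,d2=get_image('wrist'); np.savez('w1.npz',im=im2,d=d2)
A=cv2.resize(A,(400,290)); cv2.imwrite('pics/s1.png',np.hstack([A,cv2.resize(im2,(400,290))])[...,::-1])
E
```

```text
(no output)
```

View pics/s1.png

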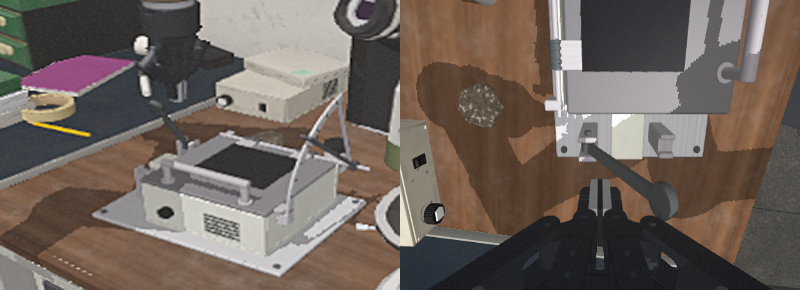

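The fingers are behind the raised bar, clear of it: in the wrist half they are at about (600,200) and the disc at (660,200). Next I push the bar forward and down along its arc.

>>> {"method": "drive_tool", "body": {"plan": [[[1, -12, -2.5, -1, 0], [1, -12, -2.5, -1, 0], [1, -11, -1.5, -4, 0], [1, -11, -1.5, -4, 0], [1, -8, -1, -5, 0], [1, -8, -1, -5, 0], [1, -7, -1, -6, 0], [1, -7, -1, -6, 0], [1, -6.5, -1, -7, 0], [1, -6.5, -1, -7, 0], [1, -5.5, -0.7, -8, 0], [1, -5.5, -0.7, -8, 0], [1, -5, -0.5, -8.5, 0], [1, -5, -0.5, -8.5, 0], [1, 0, 0, 0, 0]]]}}

```text
clock: 3.7
position: [490.4, 116.4, 90.1]
ee_rot: [0.75, -0.662, -0.001, 0.002]
contact_force: [-0.3, -0.2, -0.3]
gripper_width: 0.3
grasp_force: 0.0
```

>>> {"method": "drive_tool", "body": {"plan": [[[1, -1, 1, -6, 0], [1, -1, 0, -6, 0], [1, 0, 0, -3, 0], [1, 0, 0, -2, 0], [1, 0, 0, -2, 0], [1, 0, 0, 0, 0], [1, 0, 0, 0, 0], [1, 0, 0, 0, 0]]]}}

```text
clock: 4.37
position: [490.8, 118.4, 73.9]
ee_rot: [0.75, -0.661, 0.0, 0.0]
contact_force: [-1.8, 0.0, 5.5]
gripper_width: 0.0
grasp_force: 2.7
```

```bash
python3 - <<'E'
from h import *
im,d=get_image('scene'); A=im[130:285,200:400]
im2,d2=get_image('wrist')
A=cv2.resize(A,(400,290)); cv2.imwrite('pics/s2.png',np.hstack([A,cv2.resize(im2,(400,290))])[...,::-1])
s=read_state();print(s['position'],s['contact_force'])
E
```

```text
[490.86977216 118.39170558  73.96107289] [-2.32884722  0.88058248  5.30519297]
```

View pics/s2.png

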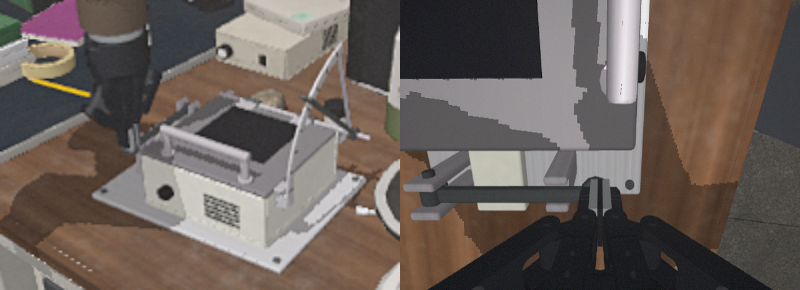

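The bar lies level in the fork with 5 N of reaction at z 74, as expected. I'll press a little more, lift off, and move above the handle with the gripper open.

>>> {"method": "drive_tool", "body": {"plan": [[[1, 0, 0, -3, 0], [1, 0, 0, 0, 0], [1, 0, 0, 0, 0], [1, 0, 0, 0, 0], [1, 0, 0, 10, 0], [1, 0, 0, 25, 0], [1, 0, 0, 30, 0], [1, 0, 0, 30, 0], [1, 0, 0, 30, 0], [-1, 0, 0, 25, 0], [-1, 1, -20, 0, 0], [-1, 1.4, -22, 0, 0], [-1, 1.4, -22, 0, 0], [-1, 1.4, -22, 0, 0], [-1, 1.4, -22, 0, 0], [-1, 1.4, -22, 0, 0], [-1, 0, 0, 0, 0], [-1, 0, 0, 0, 0], [-1, 0, 0, 0, 0]]]}}

```text
clock: 6.05
position: [498.9, -11.4, 220.3]
ee_rot: [0.75, -0.661, 0.0, -0.0]
contact_force: [0.5, -0.0, 0.2]
gripper_width: 85.3
grasp_force: 0.0
```

```bash
python3 - <<'E'
from h import *
s=read_state();print(s['position'],s['contact_force'],s['gripper_width'])
im,d=get_image('scene'); L=box(cloud('scene',d),B0); hd=(im.max(-1)<110)&(abs(L[...,1]-130)<15)&(L[...,2]>60)&(L[...,0]<40)&(L[...,0]>-90)
p=L[hd];print('bar',len(p),p.min(0),p.max(0),np.polyfit(p[:,0],p[:,2],1))
im2,d2=get_image('wrist')
cv2.imwrite('pics/s3.png',np.hstack([cv2.resize(im[130:285,200:400],(400,290)),cv2.resize(im2,(400,290))])[...,::-1])
E
```

```text
[498.93459783 -11.41032111 220.25022529] [ 0.51346298 -0.01956561  0.23176499] 85.33702536254447
bar 126 [-76.09452565 121.50583583  61.52749405] [ 39.80490264 141.76834032  78.18544134] [-3.66491456e-03  7.26943004e+01]
```

View pics/s3.png

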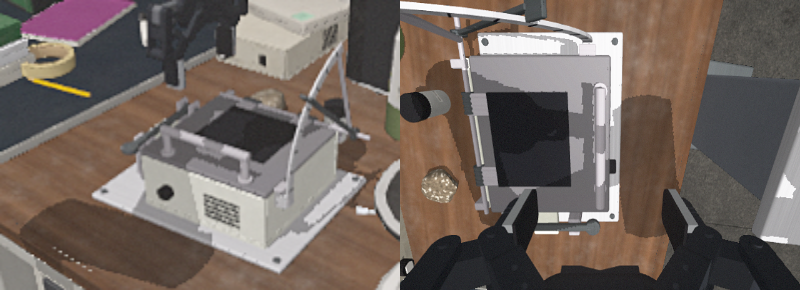

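The bar is level (slope 0.004 rad). The handle at wrist-half (600,145) sits midway between the open fingers at 520 and 685. Next I descend and close.

>>> {"method": "drive_tool", "body": {"plan": [[[-1, 0, 0, -22, 0], [-1, 0, 0, -25, 0], [-1, 0, 0, -25, 0], [-1, 0, 0, -20, 0], [-1, 0, 0, -12, 0], [-1, 0, 0, -3, 0], [-1, 0, 0, 0, 0], [1, 0, 0, 0, 0], [1, 0, 0, 0, 0], [1, 0, 0, 0, 0], [1, 0, 0, 0, 0], [1, 0, 0, 0, 0], [1, 0, 0, 0, 0], [1, 0, 0, 0, 0]]]}}

```text
clock: 7.32
position: [498.9, -11.6, 113.7]
ee_rot: [0.75, -0.661, 0.0, -0.0]
contact_force: [-0.9, -0.2, 1.9]
gripper_width: 9.9
grasp_force: 58.4
```

```bash
python3 - <<'E'
from h import *
a=np.r_[np.linspace(0,.7,15),.757]
w=np.c_[88-165*np.cos(a)+40*np.sin(a),0*a,92+165*np.sin(a)+40*np.cos(a)]
W=world(w,B0)-world([-77,0,132],B0)
print(np.round(np.diff(W,axis=0),1).tolist());print(W[-2:])
E
```

```text
[[2.2, 0.3, 8.2], [2.6, 0.3, 8.1], [3.0, 0.4, 7.9], [3.4, 0.4, 7.8], [3.8, 0.5, 7.6], [4.1, 0.5, 7.4], [4.5, 0.6, 7.2], [4.8, 0.6, 6.9], [5.2, 0.7, 6.7], [5.5, 0.7, 6.4], [5.8, 0.7, 6.1], [6.1, 0.8, 5.8], [6.4, 0.8, 5.5], [6.7, 0.8, 5.2], [7.9, 1.0, 5.5]]
[[ 64.05350821   8.14863546  96.88960589]
 [ 71.95144275   9.15337963 102.38871404]]
```

>>> {"method": "drive_tool", "body": {"plan": [[[1, 2.2, 0.3, 8.2, 0], [1, 2.6, 0.3, 8.1, 0], [1, 3.0, 0.4, 7.9, 0], [1, 3.4, 0.4, 7.8, 0], [1, 3.8, 0.5, 7.6, 0], [1, 4.1, 0.5, 7.4, 0], [1, 4.5, 0.6, 7.2, 0], [1, 4.8, 0.6, 6.9, 0], [1, 5.2, 0.7, 6.7, 0], [1, 5.5, 0.7, 6.4, 0], [1, 5.8, 0.7, 6.1, 0], [1, 6.1, 0.8, 5.8, 0], [1, 6.4, 0.8, 5.5, 0], [1, 0, 0, 0, 0], [1, 0, 0, 0, 0], [1, 0, 0, 0, 0]]]}}

```text
clock: 8.65
position: [552.1, -4.9, 205.5]
ee_rot: [0.75, -0.662, -0.003, 0.004]
contact_force: [-13.1, 1.8, 1.4]
gripper_width: 9.6
grasp_force: 58.8
```

```bash
cat > m.py <<'E'
from h import *
s=read_state();p=s['position'];print(p,s['contact_force'],s['gripper_width'],s['grasp_force'])
g=box(np.array([p[0],p[1],p[2]+19]),B0); r=np.array([88-g[0],g[2]-92]); print('kin lid',np.arctan2(r[1],r[0])-np.arctan2(40,165),'radius',np.hypot(*r),'(169.8)')
im,d=get_image('scene');np.savez('scL.npz',im=im,d=d); L=box(cloud('scene',d),B0)
def fit(m,lab):
    q=L[m]; l=cv2.fitLine(q[:,[0,2]].astype(np.float32),cv2.DIST_HUBER,0,.01,.01).ravel()
    print(lab,len(q),'slope',np.arctan2(-l[1]*np.sign(l[0]),abs(l[0])),'ang about hinge',np.median(np.arctan2(q[:,2]-92,88-q[:,0])[np.hypot(q[:,2]-92,88-q[:,0])>60]))
dark=im.max(-1)<110; x,y,z=np.moveaxis(L,-1,0); rad=np.hypot(z-92,88-x); an=np.arctan2(z-92,88-x)
fit(dark&(abs(y+112)<9)&(rad>30)&(rad<180)&(abs(an-.75)<.12),'index')
# lid right edge strip, seen by the scene camera
e=(abs(y+88)<8)&(rad>20)&(rad<172)&(an>.3)&(an<1.05)&(x<80); fit(e,'lid right edge')
t=(abs(y)<85)&(rad>20)&(rad<172)&(an>.3)&(an<1)&(x<80); fit(t,'lid all')
v,u=np.where(e);print(u.min(),u.max(),v.min(),v.max())
im2,_=get_image('wrist')
cv2.imwrite('pics/'+__import__('sys').argv[1],np.hstack([cv2.resize(im[100:285,210:400],(400,390)),cv2.resize(im2,(400,390))])[...,::-1])
E
python3 m.py l1.png
```

```text
[552.08405931  -4.86721168 205.49896854] [-13.08486275   1.78867618   1.37459784] 9.574512316983917 58.78433346748352
kin lid 0.6349828010690647 radius 172.94275864077764 (169.8)
index 82 slope 0.74365085 ang about hinge 0.7535253741129891
lid right edge 75 slope 0.615777 ang about hinge 0.6296385852503625
lid all 228 slope 1.0552481 ang about hinge 0.7613524867408958
340 366 188 198
```

View pics/l1.png

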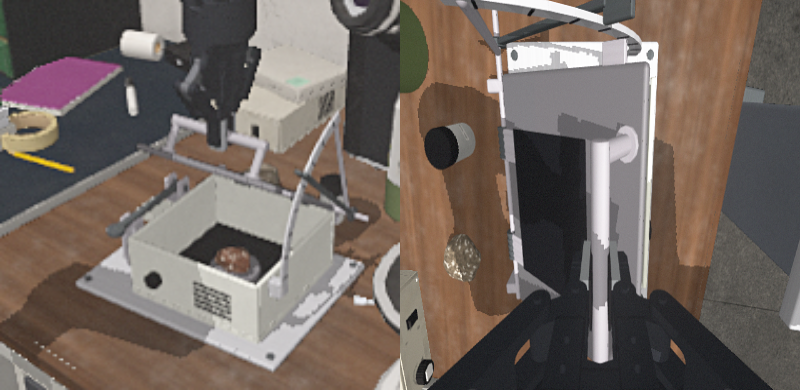

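The lid is at about 0.63 rad and the index arm at about 0.75 rad, so 0.12 rad remains.

>>> {"method": "drive_tool", "body": {"plan": [[[1, 3.2, 0.4, 3.2, 0], [1, 3.2, 0.4, 3.0, 0], [1, 3.2, 0.4, 2.8, 0], [1, 3.3, 0.4, 2.6, 0], [1, 2.5, 0.3, 1.8, 0], [1, 0, 0, 0, 0], [1, 0, 0, 0, 0], [1, 0, 0, 0, 0], [1, 0, 0, 0, 0]]]}}

```text
clock: 9.5
position: [568.3, -2.8, 218.8]
ee_rot: [0.75, -0.661, -0.003, 0.003]
contact_force: [-10.4, 1.2, -1.1]
gripper_width: 9.8
grasp_force: 58.6
```

```bash
python3 m.py l2.png
```

```text
[568.30254859  -2.7906747  218.81712993] [-10.40788187   1.23658405  -1.138062  ] 9.84603590711648 58.60521912574768
kin lid 0.7565223517279679 radius 173.9211587244974 (169.8)
index 82 slope 0.74574643 ang about hinge 0.7529550422231908
lid right edge 88 slope 0.7358142 ang about hinge 0.7361064617212006
lid all 654 slope 0.7544772 ang about hinge 0.7209011326654944
342 366 180 197
```

View pics/l2.png

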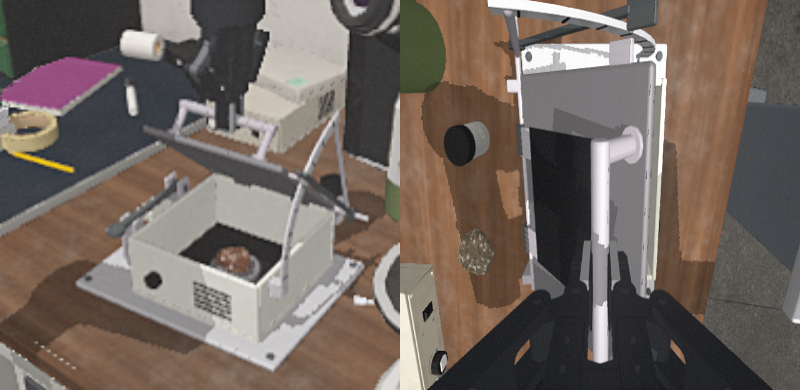

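The lid matches the index arm: lid 0.736–0.757 rad, index 0.746–0.753 rad, within 0.02 rad either way. The bar is still in its catch. I'll hold briefly, check with one more look, and hand in.

>>> {"method": "drive_tool", "body": {"plan": [[[1, 0.4, 0, 0.4, 0], [1, 0, 0, 0, 0], [1, 0, 0, 0, 0], [1, 0, 0, 0, 0], [1, 0, 0, 0, 0], [1, 0, 0, 0, 0], [1, 0, 0, 0, 0], [1, 0, 0, 0, 0], [1, 0, 0, 0, 0], [1, 0, 0, 0, 0]]]}}

```text
clock: 10.43
position: [568.5, -2.7, 219.0]
ee_rot: [0.75, -0.661, -0.003, 0.003]
contact_force: [-11.0, 0.8, -0.9]
gripper_width: 9.7
grasp_force: 58.5
```

```bash
python3 m.py l3.png && python3 -c "
from bench import *
print(job_done())"
```

```text
[568.50706787  -2.74874308 218.96352768] [-10.98526348   0.77838193  -0.87881413] 9.694698110654684 58.48558723926544
kin lid 0.7579845984156759 radius 173.93062153122935 (169.8)
index 85 slope 0.74478304 ang about hinge 0.75357578542075
lid right edge 92 slope 0.73568463 ang about hinge 0.738202356479212
lid all 663 slope 0.75876594 ang about hinge 0.7228617179150428
341 366 179 197
the job is handed in; nothing more can be done
None
```

I handed the job in: the hold-down bar rests in its catch, and the gripper holds the lid still at about 0.74–0.76 rad, level with the index arm at about 0.75 rad; the hand-in returned no verdict.

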